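# Heft the terminal tins and hold up the heaviest

### The job

Slide the tray's transport lock fully back to its end stop to free the three tins, then heft them to find by feel which one is the heaviest. Finish while holding the heaviest tin up in the gripper, upright and still, its underside at least 15 cm above the bench, with the other two standing back in their own places in the tray and the lock still fully back. Leave the other things on the bench where they are.

Things in the scene. Friction and masses are not known exactly. Their poses are not given: they have to be found in the camera images.
- tray: Fixed dark steel tray, x -70 to +170 mm, y -215 to +215 mm about its origin, which lies at bench level in the middle of the row of tins; floor 6 mm thick, rim and side tracks 16 mm high. Place and yaw (within 15 degrees) vary. Its x points away from the robot, z up. The three places (dark round pads) are at x = 0, y = -120, 0, +120 mm; tins stand within 4 mm of them.
- lock (a joint): Slide of the transport lock along the tray's x, in m: 0 = bar over the middle of the lids, 0.12 = fully back at the end stop (away from the robot), where the tins are free to lift. Starts between 0 and 0.02; stays where it is left; takes about 2.5 N plus 8 N per m/s to move.
- lock_grip (a point): Centre of the lock's upright black grip block, 20 (tray x) by 26 (tray y) by 40 mm tall, 117 mm above the bench, on the middle of a flat grey bar. The bar, 24 mm wide and 420 mm long (tray y), lies 85 to 97 mm above the bench, 4 mm over the lids, on a leg at each end (y = +-200 mm) in the side tracks. Moves with the lock; axes as the tray.
- tin_a_mid (a point): Centre (half-way up) of one of three look-alike closed aluminium tins, 58 mm across, 75 mm tall, upright on the tray floor in one of its places. They weigh 0.2 to 0.9 kg, contents packed snugly; the heaviest is over 0.2 kg heavier than the others. Which one is the heaviest cannot be seen and varies. z along the tin, up.
- tin_b_mid (a point): Centre (half-way up) of one of three look-alike closed aluminium tins, 58 mm across, 75 mm tall, upright on the tray floor in one of its places. They weigh 0.2 to 0.9 kg, contents packed snugly; the heaviest is over 0.2 kg heavier than the others. Which one is the heaviest cannot be seen and varies. z along the tin, up.
- tin_c_mid (a point): Centre (half-way up) of one of three look-alike closed aluminium tins, 58 mm across, 75 mm tall, upright on the tray floor in one of its places. They weigh 0.2 to 0.9 kg, contents packed snugly; the heaviest is over 0.2 kg heavier than the others. Which one is the heaviest cannot be seen and varies. z along the tin, up.
- fusebox: Loose black fuse box, 90 x 55 x 46 mm, on the bench at the robot's right. A bystander; origin at its underside.
- connector: Loose green plug housing, 55 x 34 x 23 mm, on the bench at the robot's left. A bystander; origin at its underside.
- relay: Loose grey relay, 30 x 30 x 40 mm, on the bench at the robot's right, beyond the fuse box. A bystander; origin at its underside.
- driver: Loose screwdriver lying on the bench at the robot's left, beyond the plug housing. A bystander; origin at its underside.
Things that resemble listed ones, but are neither listed nor needed, are in the scene too. Leave any green look-alike of the part that bears tin_b_mid alone.

How it is judged:
By the outcome, as a careful person would: the job done as asked, in the order asked, and still so for the second after the job is handed in, while the arm keeps its last pose, push and grip.
It also fails if it takes over 72 s, if anything falls off the work surface, if the arm or the gripper's body presses on something with over 40 N, if the wrist force passes 120 N, or if a joint passes its speed limit or range.

### The arm

A 7-joint arm with a two-finger parallel gripper is mounted at the origin on the work surface. World frame = base frame: x ahead of the robot, y to its left, z up, the work surface at z = 0. Lengths are in m, angles in rad, forces in N, time in s.
With the tool pointing down it reaches from about 0.425 to 0.875 m from the base axis. Payload 4.7 kg.
Tool frame: the origin (TCP) lies midway between the tips of the shut fingers; the grasp point (between the pads) lies 19 mm behind it; z points along the fingers, y is the direction in which the jaws open and shut (so a half turn about z gives the same grasp; the last joint's range is limited). The gripper opens to 85 mm and grips with 20 to 120 N. Pads are 22 mm wide; open, the fingers measure 114 mm over their backs; the gripper's body (76 mm by 85 mm) begins 54 mm behind the grasp point. The pads swing forward as they close: fully open they stand 13 mm farther back than shut.
Start: joints at [-1.236, 0.321, -0.07, 1.45, 0.023, 1.371, -0.057], TCP at [0.205, 0.617, 0.231] pointing down, gripper open.
Joint ranges: [-2.86, 2.86], [-0.3, 2.09], [-1.38, 1.24], [0.06, 2.45], [-1.56, 4.7], [0.09, 2.05], [-2.69, 2.69]. Speed limits (rad/s): [2.57, 2.57, 3.14, 3.14, 3.14, 3.14, 3.14].

### API

Orientations are given as a 3x3 rotation matrix whose columns are the frame's x, y, z axes.
In Python, from plant import r gives the robot as it stands. The module is installed in compiled form; this text tells all that it offers.
- The arm moves only by the tool apply_moves, never from a script. Its argument "increments" is a list of rows, each an object with "delta_pos": the shift along the tool's x, y, z in cm, a list of three; "twist": the turn, a rotation vector about the tool's x, y, z in degrees, a list of three. A call has 1 to 12 rows; each row shifts and turns the commanded pose from where the row before left it, along the tool's axes as they then stand; what a row does not reach is not made up. A row lasts 1/8 s, in which the tool goes at most 62.5 mm and 10.7 degrees, less where a joint would pass 70% of its speed; a pose out of reach is approached as far as the arm can. A call is refused whole if a number of a shift passes 6.25 or a number of a turn 10.7, either way. A call with a gripper value outside its range is refused whole. "fingers" is the gripper's target within -1 to 1 (shut at 1, half-way at 0, fully open at -1), set as the call begins (left out, the last holds). The fingers move at their own pace and stop on an object; the grip force is fixed at half the most. Time passes only in rows, so rows that do not move let the fingers close. It gives the time, the measured TCP pose, the force and the opening at its end, in the units of the state.
- r.get_obs(): the state, without advancing time (a new reading comes with each control period).
- r.snapshot(name): name is "scene" or "side" or "wrist"; returns (picture, depth): 400x640x3 uint8, red, green, blue; 400x640 float32, m along the optical axis (not along the pixel's ray), 0 where there is no reading.
- r.get_calibration(name): a dict with "K" (3x3 intrinsics, pixels), "k1" (the pictures are not rectified: a ray, as slopes to the right and down, at radius r is drawn at 1 + k1 r^2 times it, then the intrinsics apply), "camera_from_world" (4x4, takes a point from world to camera coordinates); the wrist camera has in their place "tool_from_camera" (4x4, takes a point from camera to tool coordinates, whose origin is the TCP and whose axes are the flange's). Camera axes: x right, y down, z forward; pixel columns grow to the right and rows downward; lengths in m; the calibration is good to about 2 mm. A picture is of the moment at which its call begins: read the wrist's pose just before it. get_calibration takes no time and is no camera call.
- r.hand_in(): hands the job in, once; it reports no verdict.
The state is a dict: "t": time; "joint_pos": joint angles; "qvel": joint speeds; "effort": joint torques, N m; "position": TCP position; "orientation": TCP orientation; "force": force on the tool from outside, world axes, zero at the start; "wrist_torque": the same for the moment, N m; "finger_gap": opening from 0.0 (shut) to 1.0 (fully open).
Only numpy, scipy, OpenCV 4.12 (cv2) and the standard library are available. Lean on these libraries where they do the work, as an engineer would, in place of code of your own. Each camera call takes 0.05 s, during which the arm holds its last target. There are 200 camera calls.

## Working session

There is one attempt and no reset: what is moved stays moved. The work goes in short steps, Python scripts to look and compute and a tool call to move; the robot and the scene stay as the last step left them, time stands still between calls to the robot, and variables do not carry over. Pictures are saved under pics/ and viewed, about 8 in all and at most 12, crops included, and the job is handed in when it is done.

Besides the shell and the picture viewer there is one more tool, called after "Emit:" in YAML: its name, and indented under it one key for each argument. apply_moves: Moves the arm, as the interface text tells. Its arguments: {"type":"object","properties":{"increments":{"type":"array"},"fingers":{"type":"number"}},"required":["increments"]}

```bash
mkdir -p pics
cat > h.py <<'E'
import numpy as np, cv2
from plant import r
def save(img,name): cv2.imwrite('pics/'+name,img[:,:,::-1])
def world(cam,u,v,d,c=None,obs=None):
    c=c or r.get_calibration(cam); K=np.array(c['K'])
    x=(np.array(u,float)-K[0,2])/K[0,0]; y=(np.array(v,float)-K[1,2])/K[1,1]
    a,b=x.copy(),y.copy()
    for _ in range(8):
        s=1+c['k1']*(a*a+b*b); a,b=x/s,y/s
    P=np.stack([a*d,b*d,d*np.ones_like(a),np.ones_like(a)],-1)
    if 'camera_from_world' in c: M=np.linalg.inv(np.array(c['camera_from_world']))
    else:
        T=np.eye(4);T[:3,:3]=np.array(obs['orientation']);T[:3,3]=obs['position']
        M=T@np.array(c['tool_from_camera'])
    return (P@M.T)[...,:3]
def cloud(cam):
    o=r.get_obs(); p,d=r.snapshot(cam)
    v,u=np.mgrid[:400,:640]
    return p,d,world(cam,u,v,d,obs=o)
E
python3 - <<'E'
from h import *
o=r.get_obs()
for k,v in o.items(): print(k,np.round(v,3).tolist())
p,d,W=cloud('scene'); save(p,'scene.png'); np.savez('scene.npz',p=p,d=d,W=W)
p,d,W=cloud('side'); save(p,'side.png'); np.savez('side.npz',p=p,d=d,W=W)
for c in('scene','side'): print(np.round(np.linalg.inv(r.get_calibration(c)['camera_from_world'])[:3],3))
print(r.get_calibration('wrist'))
E
```

```text
t 0.0
joint_pos [-1.236, 0.322, -0.07, 1.452, 0.023, 1.371, -0.057]
qvel [-0.0, 0.001, -0.0, 0.001, 0.0, -0.001, 0.001]
effort [-0.0, -49.358, -0.382, -31.434, 0.013, 0.011, 0.0]
position [0.205, 0.616, 0.23]
orientation [[-0.949, 0.315, -0.0], [0.315, 0.949, -0.002], [-0.0, -0.002, -1.0]]
force [0.258, -0.381, -0.299]
wrist_torque [0.014, -0.005, 0.028]
finger_gap 1.0
[[ 0.793  0.315 -0.521  1.282]
 [ 0.609 -0.441  0.659 -0.898]
 [-0.023 -0.84  -0.542  0.852]]
[[-0.997 -0.053  0.05   0.493]
 [-0.073  0.668 -0.74   1.199]
 [ 0.006 -0.742 -0.671  1.183]]
{'K': array([[348.18467161,   0.        , 320.3342546 ],
       [  0.        , 348.18467161, 205.34132509],
       [  0.        ,   0.        ,   1.        ]]), 'k1': 0.011097683445349556, 'tool_from_camera': array([[ 6.99957022e-04, -9.64310972e-01, -2.64771334e-01,
         6.68490290e-02],
       [ 9.99999243e-01,  9.42867371e-04, -7.90345599e-04,
         7.42411044e-04],
       [ 1.01178318e-03, -2.64770580e-01,  9.64310902e-01,
        -1.42504420e-01],
       [ 0.00000000e+00,  0.00000000e+00,  0.00000000e+00,
         1.00000000e+00]])}
```

View pics/scene.png

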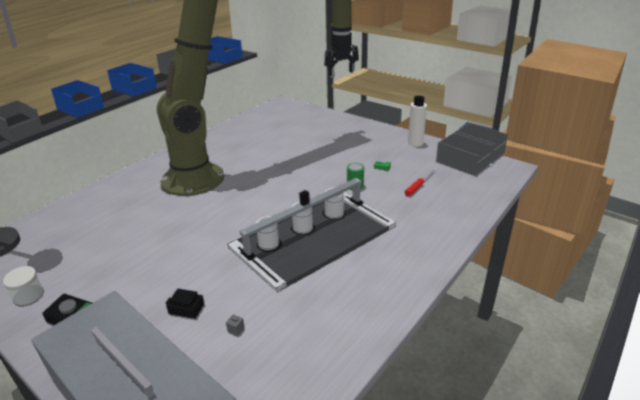

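View pics/side.png

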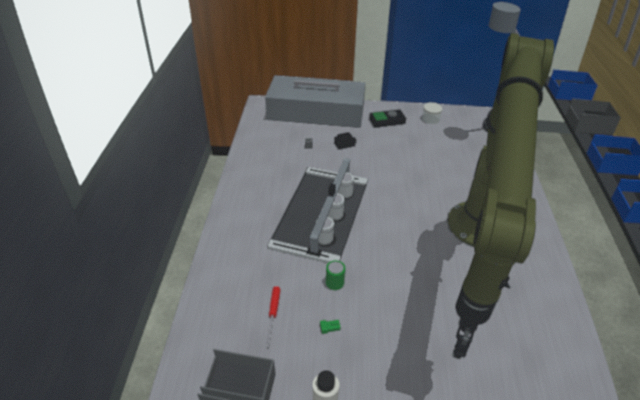

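Scene view: the tray is at about (312,240), with the black grip block at (305,198) on the grey bar. The three white/aluminium tins are at (268,235), (303,220) and (334,205). The green look-alike at (355,175) stands outside the tray, so I leave it alone. Bystanders: fuse box (185,303), relay (235,324), plug (382,165), driver (418,184). The side view agrees.

Run:
```python
from h import *
for c in('scene','side'):
    f=np.load(c+'.npz');W=f['W'];p=f['p'].astype(int);d=f['d']
    R=(d>0)&(W[...,0]>.3)&(W[...,0]<.85)&(abs(W[...,1])<.3)
    z=W[...,2]
    print(c,'bench',np.median(z[R&(z<.004)&(z>-.01)]) )
    bar=R&(z>.09)&(z<.102)
    q=W[bar];print('bar n',len(q),q.mean(0),q.min(0),q.max(0))
    rect=cv2.minAreaRect((q[:,:2]*1000).astype(np.float32));print(rect)
    g=R&(z>.106)&(z<.145)&(p.max(2)<70)
    q=W[g];print('grip n',len(q),q.mean(0),q.min(0),q.max(0))
    gt=g&(z>.132);print('top',len(W[gt]),W[gt].mean(0))
    rim=R&(z>.010)&(z<.020)&(p.min(2)>120)
    q=W[rim];print('rim',len(q),cv2.minAreaRect((q[:,:2]*1000).astype(np.float32)))
    fl=R&(z>.0)&(z<.020)&(p.max(2)<80);q=W[fl];print('floor',len(q),cv2.minAreaRect((q[:,:2]*1000).astype(np.float32)),np.median(q[:,2]))
```

```text
scene bench -0.00016373631883248585
bar n 875 [ 0.51882913 -0.02807681  0.09614296] [ 0.46267885 -0.21676764  0.09001564] [0.57777574 0.19567215 0.10190348]
((520.8576049804688, -9.986923217773438), (420.1833801269531, 33.228759765625), 76.90702056884766)
grip n 97 [ 0.5245739  -0.01557974  0.12393493] [ 0.51519118 -0.02547715  0.10607614] [ 5.32243676e-01 -2.32495436e-04  1.39023409e-01]
top 28 [ 0.52278761 -0.01516837  0.13582393]
rim 903 ((556.18212890625, -17.797805786132812), (432.9927978515625, 243.2379608154297), 76.99378967285156)
floor 5064 ((555.3412475585938, -18.599594116210938), (417.7212829589844, 244.01846313476562), 77.14807891845703) 0.006300162389773045
side bench 1.691034845374695e-05
bar n 562 [0.52475389 0.01870274 0.0965178 ] [ 0.46470347 -0.21707334  0.0902229 ] [0.57690008 0.20091279 0.10188786]
((519.7425537109375, -7.4004364013671875), (424.923095703125, 25.874408721923828), 77.18350219726562)
grip n 64 [5.21075440e-01 3.34801890e-04 1.27008646e-01] [ 0.51182181 -0.01745181  0.10649827] [0.53198696 0.01040526 0.13977354]
top 31 [ 0.52072058 -0.00351932  0.13581455]
rim 524 ((573.9625854492188, -21.644012451171875), (439.5077209472656, 384.4230651855469), 76.8046875)
floor 3198 ((557.186767578125, -5.5067138671875), (393.4992980957031, 239.50149536132812), 76.75102996826172) 0.006043388221528501
```

Emit:
apply_moves:
  increments:
    - {"delta_pos":[0,0,0],"twist":[0,0,-5.4]}
    - {"delta_pos":[-3.7,-4.5,0],"twist":[0,0,0]}
    - {"delta_pos":[-3.7,-4.5,0],"twist":[0,0,0]}
    - {"delta_pos":[-3.7,-4.5,0],"twist":[0,0,0]}
    - {"delta_pos":[-3.7,-4.5,0],"twist":[0,0,0]}
    - {"delta_pos":[-3.7,-4.5,0],"twist":[0,0,0]}
    - {"delta_pos":[-3.7,-4.5,0],"twist":[0,0,0]}
    - {"delta_pos":[-3.7,-4.5,0],"twist":[0,0,0]}
    - {"delta_pos":[-3.7,-4.5,0],"twist":[0,0,0]}
    - {"delta_pos":[-3.7,-4.5,0],"twist":[0,0,0]}
    - {"delta_pos":[-3.7,-4.5,0],"twist":[0,0,0]}
    - {"delta_pos":[-3.7,-4.5,0],"twist":[0,0,0]}

```text
t: 1.6
position: [0.4908, 0.0413, 0.2312]
orientation: [[-0.975, 0.224, 0.0], [0.224, 0.975, 0.0], [-0.0, 0.0, -1.0]]
force: [0.7, 0.7, -0.5]
finger_gap: 1.001
```

Emit:
apply_moves:
  increments:
    - {"delta_pos":[-3.7,-4.5,0],"twist":[0,0,0]}
    - {"delta_pos":[0,0,0],"twist":[0,0,0]}
    - {"delta_pos":[0,0,0],"twist":[0,0,0]}

```text
t: 1.98
position: [0.5159, -0.0085, 0.2308]
orientation: [[-0.974, 0.225, -0.001], [0.225, 0.974, 0.0], [0.001, 0.0, -1.0]]
force: [0.4, 0.4, -0.2]
finger_gap: 1.004
```

```bash
cat >> h.py <<'E'
def tool(P):
    "offset from TCP to world point in tool axes, cm"
    o=r.get_obs(); return np.round((np.array(o['orientation']).T@(np.array(P)-o['position']))*100,2)
E
python3 - <<'E'
from h import *
p,d,W=cloud('wrist'); save(p,'w1.png'); np.savez('w1.npz',p=p,d=d,W=W)
o=r.get_obs();print(np.round(o['position'],4),np.round(o['orientation'],3).tolist(),np.round(o['force'],2),o['t'])
z=W[...,2];R=(d>0)&(abs(W[...,1])<.3)&(W[...,0]<.85)
q=W[R&(z>.126)&(z<.145)&(abs(W[...,0]-.52)<.04)&(abs(W[...,1]+.01)<.05)];print('grip',len(q),q.mean(0),cv2.minAreaRect((q[:,:2]*1000).astype(np.float32)))
q=W[R&(z>.09)&(z<.102)];print('bar',len(q),cv2.minAreaRect((q[:,:2]*1000).astype(np.float32)))
print(tool([.521,-.009,.105]))
E
```

```text
[ 0.5159 -0.0077  0.2309] [[-0.975, 0.223, -0.001], [0.223, 0.975, 0.001], [0.001, 0.0, -1.0]] [-0.2   0.39  0.35] 2.025
grip 1002 [ 0.5188639  -0.0070729   0.13568566] ((519.9962158203125, -7.36916446685791), (25.563318252563477, 19.572813034057617), 76.79026794433594)
bar 14442 ((520.2030029296875, -7.991668701171875), (419.3988342285156, 24.36813735961914), 77.05502319335938)
[-5.400e-01 -1.000e-02  1.259e+01]
```

View pics/w1.png

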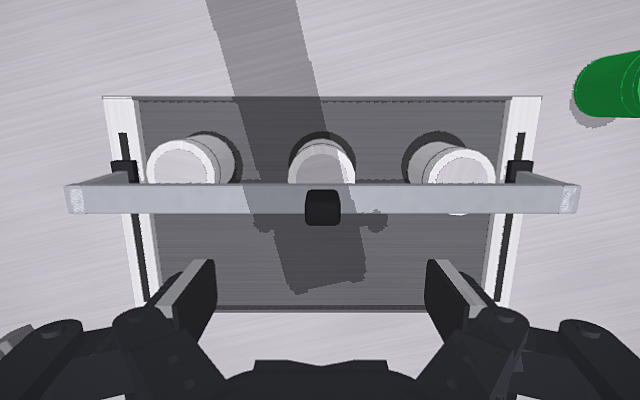

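Wrist view: the grip block is at (322,207), and the bar spans (65–580,198). The three aluminium tins are at (185,160), (322,165) and (458,165), and the green look-alike is outside at (610,85). The measured grip, 25.6 x 19.6 mm at (0.520,-0.0075) with yaw -13°, matches the description.

Emit:
apply_moves:
  increments:
    - {"delta_pos":[-0.4,0,4],"twist":[0,0,0]}
    - {"delta_pos":[0,0,4],"twist":[0,0,0]}
    - {"delta_pos":[0,0,3.0],"twist":[0,0,0]}
    - {"delta_pos":[0,0,1.5],"twist":[0,0,0]}
    - {"delta_pos":[0,0,0],"twist":[0,0,0]}

```text
t: 2.65
position: [0.5196, -0.009, 0.1058]
orientation: [[-0.975, 0.223, -0.002], [0.223, 0.975, -0.0], [0.002, -0.0, -1.0]]
force: [-0.8, -0.0, 0.1]
finger_gap: 1.001
```

Emit:
apply_moves:
  increments:
    - {"delta_pos":[0,0,0],"twist":[0,0,0]}
    - {"delta_pos":[0,0,0],"twist":[0,0,0]}
    - {"delta_pos":[0,0,0],"twist":[0,0,0]}
    - {"delta_pos":[0,0,0],"twist":[0,0,0]}
    - {"delta_pos":[0,0,0],"twist":[0,0,0]}
    - {"delta_pos":[0,0,0],"twist":[0,0,0]}
  fingers: 1

```text
t: 3.4
position: [0.5212, -0.0084, 0.1074]
orientation: [[-0.975, 0.224, 0.002], [0.224, 0.975, 0.002], [-0.002, 0.003, -1.0]]
force: [-0.7, 4.3, 6.1]
finger_gap: 0.293
```

Emit:
apply_moves:
  increments:
    - {"delta_pos":[-1,0,0],"twist":[0,0,0]}
    - {"delta_pos":[-1.4,0,0],"twist":[0,0,0]}
    - {"delta_pos":[-1.4,0,0],"twist":[0,0,0]}
    - {"delta_pos":[-1.4,0,0],"twist":[0,0,0]}
    - {"delta_pos":[-1.4,0,0],"twist":[0,0,0]}
    - {"delta_pos":[-1.4,0,0],"twist":[0,0,0]}
    - {"delta_pos":[-1.2,0,0],"twist":[0,0,0]}
    - {"delta_pos":[-0.6,0,0],"twist":[0,0,0]}
    - {"delta_pos":[-0.3,0,0],"twist":[0,0,0]}
    - {"delta_pos":[0,0,0],"twist":[0,0,0]}

```text
t: 4.65
position: [0.6199, -0.0311, 0.1075]
orientation: [[-0.975, 0.224, 0.002], [0.224, 0.975, 0.002], [-0.002, 0.002, -1.0]]
force: [0.9, 3.5, 4.7]
finger_gap: 0.298
```

Emit:
apply_moves:
  increments:
    - {"delta_pos":[-0.2,0,0],"twist":[0,0,0]}
    - {"delta_pos":[-0.2,0,0],"twist":[0,0,0]}
    - {"delta_pos":[-0.2,0,0],"twist":[0,0,0]}
    - {"delta_pos":[0,0,0],"twist":[0,0,0]}

```text
t: 5.15
position: [0.624, -0.032, 0.1075]
orientation: [[-0.975, 0.223, -0.002], [0.223, 0.975, 0.003], [0.002, 0.002, -1.0]]
force: [-5.0, 4.4, 9.3]
finger_gap: 0.297
```

Emit:
apply_moves:
  increments:
    - {"delta_pos":[-0.2,0,0],"twist":[0,0,0]}
    - {"delta_pos":[-0.2,0,0],"twist":[0,0,0]}
    - {"delta_pos":[0,0,0],"twist":[0,0,0]}
    - {"delta_pos":[0,0,0],"twist":[0,0,0]}

```text
t: 5.65
position: [0.624, -0.032, 0.1074]
orientation: [[-0.975, 0.223, -0.01], [0.223, 0.975, 0.005], [0.011, 0.003, -1.0]]
force: [-17.4, 6.5, 17.5]
finger_gap: 0.297
```

End stop reached: the position stays put while the force rises to 17 N. I release, rise, and verify.

Emit:
apply_moves:
  increments:
    - {"delta_pos":[0.2,0,-0.2],"twist":[0,0,0]}
    - {"delta_pos":[0,0,0],"twist":[0,0,0]}
    - {"delta_pos":[0,0,0],"twist":[0,0,0]}

```text
t: 6.02
position: [0.624, -0.032, 0.1075]
orientation: [[-0.975, 0.223, -0.006], [0.223, 0.975, 0.003], [0.006, 0.002, -1.0]]
force: [-6.4, 4.5, 3.6]
finger_gap: 0.295
```

Emit:
apply_moves:
  increments:
    - {"delta_pos":[0,0,0],"twist":[0,0,0]}
    - {"delta_pos":[0,0,0],"twist":[0,0,0]}
    - {"delta_pos":[0,0,0],"twist":[0,0,0]}
    - {"delta_pos":[0,0,0],"twist":[0,0,0]}
    - {"delta_pos":[0,0,0],"twist":[0,0,0]}
    - {"delta_pos":[0,0,-3],"twist":[0,0,0]}
    - {"delta_pos":[0,0,-4.5],"twist":[0,0,0]}
    - {"delta_pos":[0,0,-4.5],"twist":[0,0,0]}
    - {"delta_pos":[5.7,0,0],"twist":[0,0,0]}
    - {"delta_pos":[5.7,0,0],"twist":[0,0,0]}
    - {"delta_pos":[0,0,0],"twist":[0,0,0]}
    - {"delta_pos":[0,0,0],"twist":[0,0,0]}
  fingers: -1

```text
t: 7.52
position: [0.5161, -0.0088, 0.229]
orientation: [[-0.975, 0.224, 0.002], [0.224, 0.975, 0.001], [-0.002, 0.001, -1.0]]
force: [0.4, -0.1, -0.3]
finger_gap: 0.998
```

```bash
cat > look.py <<'E'
from h import *
import sys
p,d,W=cloud('wrist'); save(p,sys.argv[1]+'.png')
o=r.get_obs();print(np.round(o['position'],4),np.round(o['orientation'],3).tolist(),np.round(o['force'],2),o['t'])
z=W[...,2];R=(d>0)&(abs(W[...,1])<.3)&(W[...,0]<.85)
q=W[R&(z>.09)&(z<.102)];print('bar',len(q),cv2.minAreaRect((q[:,:2]*1000).astype(np.float32)))
m=(R&(z>.074)&(z<.0865)&(W[...,0]<.6)).astype(np.uint8)
n,l,s,c=cv2.connectedComponentsWithStats(m)
for i in range(1,n):
    if s[i,4]>300:
        q=W[l==i];(x,y),rr=cv2.minEnclosingCircle((q[:,:2]*1000).astype(np.float32));print('tin',s[i,4],round(x,1),round(y,1),round(rr,1),q[:,2].mean().round(4),'mean',q.mean(0).round(4),'px',c[i].round(),tool([x/1e3,y/1e3,.036]))
E
python3 look.py w2
```

```text
[ 0.5165 -0.0091  0.229 ] [[-0.974, 0.225, 0.002], [0.225, 0.974, -0.0], [-0.002, 0.0, -1.0]] [ 0.68 -0.45 -0.24] 7.575
bar 7401 ((622.6284790039062, -31.710769653320312), (419.88946533203125, 25.813310623168945), 77.0610580444336)
tin 3765 476.3 -120.8 29.3 0.0812 mean [ 0.4754 -0.1196  0.0812] px [180. 173.] [  1.45 -11.8   19.29]
tin 3548 506.8 -5.1 28.9 0.0812 mean [ 0.5058 -0.005   0.0812] px [321. 178.] [ 1.08  0.16 19.29]
tin 3636 536.8 110.3 29.1 0.081 mean [0.5353 0.1096 0.081 ] px [461. 181.] [ 0.75 12.08 19.3 ]
```

View pics/w2.png

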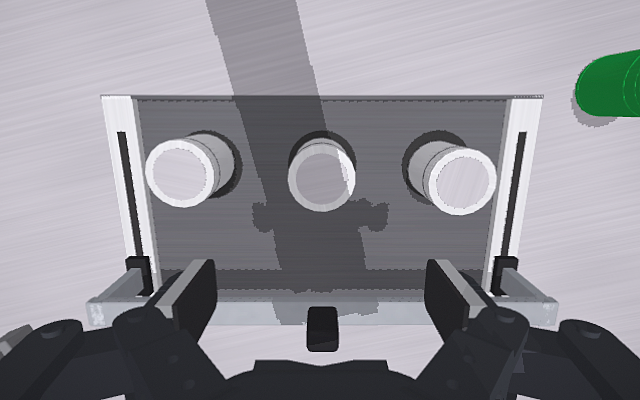

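Wrist view: the lock bar is now at the rear (320,312) with its legs at the slot ends (138,275) and (503,275). The tins at (180,173), (321,178) and (461,181) are uncovered with tops at z=0.081, as expected. Next I go to the middle tin.

Emit:
apply_moves:
  increments:
    - {"delta_pos":[1.1,0.2,5],"twist":[0,0,0]}
    - {"delta_pos":[0,0,5],"twist":[0,0,0]}
    - {"delta_pos":[0,0,4],"twist":[0,0,0]}
    - {"delta_pos":[0,0,3],"twist":[0,0,0]}
    - {"delta_pos":[0,0,2],"twist":[0,0,0]}
    - {"delta_pos":[0,0,0],"twist":[0,0,0]}

```text
t: 8.32
position: [0.5049, -0.0054, 0.0367]
orientation: [[-0.974, 0.226, -0.003], [0.226, 0.974, -0.002], [0.003, -0.003, -1.0]]
force: [0.6, -0.3, -0.7]
finger_gap: 0.999
```

Emit:
apply_moves:
  increments:
    - {"delta_pos":[0,0,0],"twist":[0,0,0]}
    - {"delta_pos":[0,0,0],"twist":[0,0,0]}
    - {"delta_pos":[0,0,0],"twist":[0,0,0]}
    - {"delta_pos":[0,0,0],"twist":[0,0,0]}
    - {"delta_pos":[0,0,0],"twist":[0,0,0]}
  fingers: 1

```text
t: 8.95
position: [0.5065, -0.0052, 0.0398]
orientation: [[-0.974, 0.225, 0.003], [0.225, 0.974, -0.0], [-0.003, 0.0, -1.0]]
force: [-0.8, -2.7, 5.5]
finger_gap: 0.67
```

Emit:
apply_moves:
  increments:
    - {"delta_pos":[0,0,-1],"twist":[0,0,0]}
    - {"delta_pos":[0,0,-1.5],"twist":[0,0,0]}
    - {"delta_pos":[0,0,-1.5],"twist":[0,0,0]}
    - {"delta_pos":[0,0,0],"twist":[0,0,0]}
    - {"delta_pos":[0,0,0],"twist":[0,0,0]}
    - {"delta_pos":[0,0,0],"twist":[0,0,0]}
    - {"delta_pos":[0,0,0],"twist":[0,0,0]}

```text
t: 9.82
position: [0.5047, -0.0045, 0.0778]
orientation: [[-0.974, 0.225, -0.001], [0.225, 0.974, -0.0], [0.001, -0.0, -1.0]]
force: [0.1, -0.2, -6.8]
finger_gap: 0.671
```

Emit:
apply_moves:
  increments:
    - {"delta_pos":[0,0,0],"twist":[0,0,0]}
    - {"delta_pos":[0,0,0],"twist":[0,0,0]}

```text
t: 10.07
position: [0.5051, -0.0045, 0.0782]
orientation: [[-0.974, 0.225, -0.0], [0.225, 0.974, -0.0], [0.0, -0.0, -1.0]]
force: [1.2, 0.5, -7.3]
finger_gap: 0.673
```

Emit:
apply_moves:
  increments:
    - {"delta_pos":[0,0,0],"twist":[0,0,0]}
    - {"delta_pos":[0,0,0],"twist":[0,0,0]}

```text
t: 10.32
position: [0.5051, -0.0044, 0.0783]
orientation: [[-0.974, 0.225, 0.0], [0.225, 0.974, 0.0], [-0.0, 0.0, -1.0]]
force: [-0.2, -0.0, -7.6]
finger_gap: 0.666
```

Middle tin: about 7.3 N. I put it back and take the next one (tray -y).

Emit:
apply_moves:
  increments:
    - {"delta_pos":[0,0,1.5],"twist":[0,0,0]}
    - {"delta_pos":[0,0,1.3],"twist":[0,0,0]}
    - {"delta_pos":[0,0,0.7],"twist":[0,0,0]}
    - {"delta_pos":[0,0,0.4],"twist":[0,0,0]}
    - {"delta_pos":[0,0,0],"twist":[0,0,0]}
    - {"delta_pos":[0,0,0],"twist":[0,0,0]}

```text
t: 11.08
position: [0.5043, -0.0046, 0.04]
orientation: [[-0.974, 0.225, -0.002], [0.225, 0.974, 0.001], [0.002, 0.0, -1.0]]
force: [-6.0, -0.2, 2.7]
finger_gap: 0.668
```

Emit:
apply_moves:
  increments:
    - {"delta_pos":[0,0,0],"twist":[0,0,0]}
    - {"delta_pos":[0,0,0],"twist":[0,0,0]}
    - {"delta_pos":[0,0,0],"twist":[0,0,0]}
    - {"delta_pos":[0,0,0],"twist":[0,0,0]}
    - {"delta_pos":[0,0,-2],"twist":[0,0,0]}
    - {"delta_pos":[0,0,-5],"twist":[0,0,0]}
    - {"delta_pos":[0,0,-5],"twist":[0,0,0]}
    - {"delta_pos":[0.4,-6,0],"twist":[0,0,0]}
    - {"delta_pos":[0,-6,0],"twist":[0,0,0]}
    - {"delta_pos":[0,0,0],"twist":[0,0,0]}
    - {"delta_pos":[0,0,0],"twist":[0,0,0]}
  fingers: -1

```text
t: 12.45
position: [0.4744, -0.12, 0.1593]
orientation: [[-0.974, 0.225, 0.0], [0.225, 0.974, 0.001], [-0.0, 0.001, -1.0]]
force: [-0.1, 0.2, -0.3]
finger_gap: 0.999
```

```bash
python3 look.py w3
```

```text
[ 0.4746 -0.1192  0.1592] [[-0.975, 0.223, 0.0], [0.223, 0.975, 0.001], [0.0, 0.001, -1.0]] [0.37 0.77 0.91] 12.5
bar 412 ((598.2496948242188, -104.69508361816406), (231.08253479003906, 15.032729148864746), 72.17694854736328)
tin 5676 475.9 -120.9 29.0 0.0812 mean [ 0.4747 -0.1205  0.0812] px [319. 215.] [-0.17 -0.14 12.32]
tin 5948 504.5 -4.0 29.5 0.0809 mean [ 0.5028 -0.0051  0.0809] px [498. 217.] [-0.35 11.89 12.33]
tin 493 536.5 89.4 19.4 0.0777 mean [0.5343 0.0841 0.0777] px [634. 231.] [-1.37 21.71 12.34]
```

Emit:
apply_moves:
  increments:
    - {"delta_pos":[-0.2,-0.1,4],"twist":[0,0,0]}
    - {"delta_pos":[0,0,4],"twist":[0,0,0]}
    - {"delta_pos":[0,0,3],"twist":[0,0,0]}
    - {"delta_pos":[0,0,1.1],"twist":[0,0,0]}
    - {"delta_pos":[0,0,0],"twist":[0,0,0]}

```text
t: 13.12
position: [0.476, -0.1211, 0.038]
orientation: [[-0.975, 0.223, -0.001], [0.223, 0.975, -0.0], [0.001, -0.0, -1.0]]
force: [-0.6, -0.4, 0.0]
finger_gap: 0.998
```

Emit:
apply_moves:
  increments:
    - {"delta_pos":[0,0,0],"twist":[0,0,0]}
    - {"delta_pos":[0,0,0],"twist":[0,0,0]}
    - {"delta_pos":[0,0,0],"twist":[0,0,0]}
    - {"delta_pos":[0,0,0],"twist":[0,0,0]}
    - {"delta_pos":[0,0,0],"twist":[0,0,0]}
  fingers: 1

```text
t: 13.75
position: [0.4773, -0.1218, 0.04]
orientation: [[-0.974, 0.225, 0.003], [0.225, 0.974, 0.001], [-0.002, 0.002, -1.0]]
force: [-1.6, 1.1, 6.8]
finger_gap: 0.675
```

Emit:
apply_moves:
  increments:
    - {"delta_pos":[0,0,-1],"twist":[0,0,0]}
    - {"delta_pos":[0,0,-1.5],"twist":[0,0,0]}
    - {"delta_pos":[0,0,-1.5],"twist":[0,0,0]}
    - {"delta_pos":[0,0,0],"twist":[0,0,0]}
    - {"delta_pos":[0,0,0],"twist":[0,0,0]}
    - {"delta_pos":[0,0,0],"twist":[0,0,0]}
    - {"delta_pos":[0,0,0],"twist":[0,0,0]}

```text
t: 14.62
position: [0.4756, -0.1219, 0.0778]
orientation: [[-0.974, 0.225, -0.001], [0.225, 0.974, -0.0], [0.001, -0.0, -1.0]]
force: [0.1, -0.2, -4.8]
finger_gap: 0.673
```

Emit:
apply_moves:
  increments:
    - {"delta_pos":[0,0,0],"twist":[0,0,0]}
    - {"delta_pos":[0,0,0],"twist":[0,0,0]}

```text
t: 14.88
position: [0.476, -0.1219, 0.0782]
orientation: [[-0.974, 0.225, -0.0], [0.225, 0.974, -0.0], [0.0, -0.0, -1.0]]
force: [0.4, 0.4, -4.3]
finger_gap: 0.67
```

Emit:
apply_moves:
  increments:
    - {"delta_pos":[0,0,0],"twist":[0,0,0]}
    - {"delta_pos":[0,0,0],"twist":[0,0,0]}

```text
t: 15.12
position: [0.476, -0.1219, 0.0783]
orientation: [[-0.974, 0.225, 0.0], [0.225, 0.974, 0.0], [-0.0, 0.0, -1.0]]
force: [-0.2, -0.8, -4.1]
finger_gap: 0.673
```

Second tin: about 4.4 N. I put it back and go to the third.

Emit:
apply_moves:
  increments:
    - {"delta_pos":[0,0,1.5],"twist":[0,0,0]}
    - {"delta_pos":[0,0,1.3],"twist":[0,0,0]}
    - {"delta_pos":[0,0,0.7],"twist":[0,0,0]}
    - {"delta_pos":[0,0,0.4],"twist":[0,0,0]}
    - {"delta_pos":[0,0,0],"twist":[0,0,0]}
    - {"delta_pos":[0,0,0],"twist":[0,0,0]}

```text
t: 15.88
position: [0.4752, -0.1219, 0.0402]
orientation: [[-0.974, 0.225, -0.002], [0.225, 0.974, 0.001], [0.003, 0.001, -1.0]]
force: [-7.4, 0.3, 8.9]
finger_gap: 0.673
```

Emit:
apply_moves:
  increments:
    - {"delta_pos":[0,0,0],"twist":[0,0,0]}
    - {"delta_pos":[0,0,0],"twist":[0,0,0]}
    - {"delta_pos":[0,0,0],"twist":[0,0,0]}
    - {"delta_pos":[0,0,0],"twist":[0,0,0]}
    - {"delta_pos":[0,0,-2],"twist":[0,0,0]}
    - {"delta_pos":[0,0,-5],"twist":[0,0,0]}
    - {"delta_pos":[0,0,-5],"twist":[0,0,0]}
    - {"delta_pos":[-0.7,6,0],"twist":[0,0,0]}
    - {"delta_pos":[0,6,0],"twist":[0,0,0]}
    - {"delta_pos":[0,6,0],"twist":[0,0,0]}
    - {"delta_pos":[0,6,0],"twist":[0,0,0]}
    - {"delta_pos":[0,0,0],"twist":[0,0,0]}
  fingers: -1

```text
t: 17.38
position: [0.5366, 0.117, 0.1588]
orientation: [[-0.977, 0.215, -0.0], [0.215, 0.977, 0.001], [0.001, 0.001, -1.0]]
force: [-0.2, -0.8, -0.4]
finger_gap: 0.996
```

Emit:
apply_moves:
  increments:
    - {"delta_pos":[0,0,0],"twist":[0,0,0]}

```text
t: 17.5
position: [0.5366, 0.1099, 0.1591]
orientation: [[-0.975, 0.224, -0.0], [0.224, 0.975, -0.001], [0.0, -0.001, -1.0]]
force: [-0.2, -0.6, -0.1]
finger_gap: 0.999
```

```bash
python3 look.py w4
```

```text
[0.5366 0.109  0.1592] [[-0.974, 0.226, -0.0], [0.226, 0.974, -0.001], [0.0, -0.001, -1.0]] [ 0.18 -1.11  0.31] 17.55
bar 1597 ((643.1797485351562, 85.56690979003906), (156.66595458984375, 13.462247848510742), 76.9889144897461)
tin 5235 493.4 287.6 28.8 0.0752 mean [0.4927 0.2823 0.0752] px [579.  84.] [ 8.24 16.43 12.3 ]
tin 6133 504.8 -3.7 29.4 0.0812 mean [ 0.5039 -0.0021  0.0812] px [142. 204.] [  0.55 -11.69  12.33]
tin 5724 536.7 110.9 29.0 0.0812 mean [0.5354 0.1111 0.0812] px [321. 212.] [ 0.04  0.2  12.32]
```

Emit:
apply_moves:
  increments:
    - {"delta_pos":[0,0.1,4],"twist":[0,0,0]}
    - {"delta_pos":[0,0,4],"twist":[0,0,0]}
    - {"delta_pos":[0,0,3],"twist":[0,0,0]}
    - {"delta_pos":[0,0,1.1],"twist":[0,0,0]}
    - {"delta_pos":[0,0,0],"twist":[0,0,0]}

```text
t: 18.18
position: [0.5369, 0.1103, 0.0384]
orientation: [[-0.974, 0.226, -0.0], [0.226, 0.974, -0.0], [0.0, -0.0, -1.0]]
force: [1.1, -0.2, 0.5]
finger_gap: 0.998
```

Emit:
apply_moves:
  increments:
    - {"delta_pos":[0,0,0],"twist":[0,0,0]}
    - {"delta_pos":[0,0,0],"twist":[0,0,0]}
    - {"delta_pos":[0,0,0],"twist":[0,0,0]}
    - {"delta_pos":[0,0,0],"twist":[0,0,0]}
    - {"delta_pos":[0,0,0],"twist":[0,0,0]}
  fingers: 1

```text
t: 18.8
position: [0.5382, 0.1112, 0.0401]
orientation: [[-0.974, 0.225, 0.003], [0.225, 0.974, 0.001], [-0.002, 0.001, -1.0]]
force: [-1.0, -2.1, 5.4]
finger_gap: 0.656
```

Emit:
apply_moves:
  increments:
    - {"delta_pos":[0,0,-1],"twist":[0,0,0]}
    - {"delta_pos":[0,0,-1.5],"twist":[0,0,0]}
    - {"delta_pos":[0,0,-1.5],"twist":[0,0,0]}
    - {"delta_pos":[0,0,0],"twist":[0,0,0]}
    - {"delta_pos":[0,0,0],"twist":[0,0,0]}
    - {"delta_pos":[0,0,0],"twist":[0,0,0]}
    - {"delta_pos":[0,0,0],"twist":[0,0,0]}

```text
t: 19.68
position: [0.5366, 0.1113, 0.0778]
orientation: [[-0.974, 0.225, -0.001], [0.225, 0.974, -0.0], [0.001, -0.001, -1.0]]
force: [0.3, -0.3, -1.7]
finger_gap: 0.662
```

Emit:
apply_moves:
  increments:
    - {"delta_pos":[0,0,0],"twist":[0,0,0]}
    - {"delta_pos":[0,0,0],"twist":[0,0,0]}

```text
t: 19.92
position: [0.5369, 0.1114, 0.0782]
orientation: [[-0.974, 0.225, -0.0], [0.225, 0.974, -0.0], [0.0, -0.0, -1.0]]
force: [0.2, -0.7, -1.7]
finger_gap: 0.663
```

Emit:
apply_moves:
  increments:
    - {"delta_pos":[0,0,0],"twist":[0,0,0]}
    - {"delta_pos":[0,0,0],"twist":[0,0,0]}

```text
t: 20.18
position: [0.537, 0.1114, 0.0783]
orientation: [[-0.974, 0.225, 0.0], [0.225, 0.974, 0.0], [-0.0, 0.0, -1.0]]
force: [-0.2, -0.7, -2.1]
finger_gap: 0.659
```

Third tin: about 1.9 N. The middle tin (7.3 N) is the heaviest. I put the third back and return to the middle.

Emit:
apply_moves:
  increments:
    - {"delta_pos":[0,0,1.5],"twist":[0,0,0]}
    - {"delta_pos":[0,0,1.3],"twist":[0,0,0]}
    - {"delta_pos":[0,0,0.7],"twist":[0,0,0]}
    - {"delta_pos":[0,0,0.4],"twist":[0,0,0]}
    - {"delta_pos":[0,0,0],"twist":[0,0,0]}
    - {"delta_pos":[0,0,0],"twist":[0,0,0]}

```text
t: 20.92
position: [0.5361, 0.111, 0.0402]
orientation: [[-0.974, 0.225, -0.002], [0.225, 0.974, 0.0], [0.002, -0.0, -1.0]]
force: [-6.2, -1.3, 8.7]
finger_gap: 0.663
```

Emit:
apply_moves:
  increments:
    - {"delta_pos":[0,0,0],"twist":[0,0,0]}
    - {"delta_pos":[0,0,0],"twist":[0,0,0]}
    - {"delta_pos":[0,0,0],"twist":[0,0,0]}
    - {"delta_pos":[0,0,0],"twist":[0,0,0]}
    - {"delta_pos":[0,0,-2],"twist":[0,0,0]}
    - {"delta_pos":[0,0,-5],"twist":[0,0,0]}
    - {"delta_pos":[0,0,-5],"twist":[0,0,0]}
    - {"delta_pos":[0.5,-6,0],"twist":[0,0,0]}
    - {"delta_pos":[0,-6,0],"twist":[0,0,0]}
    - {"delta_pos":[0,0,0],"twist":[0,0,0]}
    - {"delta_pos":[0,0,0],"twist":[0,0,0]}
  fingers: -1

```text
t: 22.3
position: [0.5053, -0.0039, 0.1594]
orientation: [[-0.974, 0.225, 0.001], [0.225, 0.974, 0.001], [-0.0, 0.001, -1.0]]
force: [-0.1, 1.1, -0.8]
finger_gap: 1.0
```

```bash
python3 look.py w5
```

```text
[ 0.5053 -0.0031  0.1593] [[-0.975, 0.223, 0.0], [0.223, 0.975, 0.001], [-0.0, 0.001, -1.0]] [-0.25  0.53 -0.79] 22.35
bar 796 ((622.3966674804688, -30.175949096679688), (297.73236083984375, 24.91846466064453), 77.1180419921875)
tin 6097 474.6 -120.7 29.3 0.0812 mean [ 0.4732 -0.1191  0.0812] px [137. 206.] [  0.37 -12.16  12.32]
tin 5709 505.0 -4.1 29.1 0.0812 mean [ 0.5035 -0.0036  0.0812] px [319. 211.] [ 1.000e-02 -1.100e-01  1.233e+01]
tin 5942 535.1 111.5 29.5 0.0809 mean [0.5332 0.1107 0.0809] px [498. 216.] [-0.34 11.83 12.34]
```

View pics/w5.png

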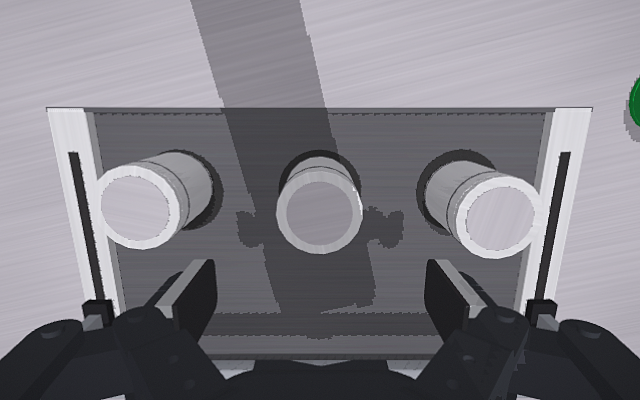

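The two side tins stand upright at (140,205) and (498,215), tops at 0.081 and within about 1.5 mm of where they started. The legs of the lock bar are still at the slot ends. Now I take the middle tin.

Emit:
apply_moves:
  increments:
    - {"delta_pos":[0,-0.1,4],"twist":[0,0,0]}
    - {"delta_pos":[0,0,4],"twist":[0,0,0]}
    - {"delta_pos":[0,0,3],"twist":[0,0,0]}
    - {"delta_pos":[0,0,1.1],"twist":[0,0,0]}
    - {"delta_pos":[0,0,0],"twist":[0,0,0]}

```text
t: 22.98
position: [0.5049, -0.0046, 0.038]
orientation: [[-0.975, 0.223, -0.001], [0.223, 0.975, -0.0], [0.001, -0.001, -1.0]]
force: [0.3, -0.6, -0.2]
finger_gap: 1.0
```

Emit:
apply_moves:
  increments:
    - {"delta_pos":[0,0,0],"twist":[0,0,0]}
    - {"delta_pos":[0,0,0],"twist":[0,0,0]}
    - {"delta_pos":[0,0,0],"twist":[0,0,0]}
    - {"delta_pos":[0,0,0],"twist":[0,0,0]}
    - {"delta_pos":[0,0,0],"twist":[0,0,0]}
  fingers: 1

```text
t: 23.6
position: [0.5062, -0.0048, 0.04]
orientation: [[-0.975, 0.224, 0.003], [0.224, 0.975, 0.001], [-0.002, 0.002, -1.0]]
force: [-1.3, 0.2, 4.9]
finger_gap: 0.669
```

Emit:
apply_moves:
  increments:
    - {"delta_pos":[0,0,-1],"twist":[0,0,0]}
    - {"delta_pos":[0,0,-2],"twist":[0,0,0]}
    - {"delta_pos":[0,0,-3],"twist":[0,0,0]}
    - {"delta_pos":[0,0,-3],"twist":[0,0,0]}
    - {"delta_pos":[0,0,-3],"twist":[0,0,0]}
    - {"delta_pos":[0,0,-3],"twist":[0,0,0]}
    - {"delta_pos":[0,0,-3],"twist":[0,0,0]}
    - {"delta_pos":[0,0,-2],"twist":[0,0,0]}
    - {"delta_pos":[0,0,-1],"twist":[0,0,0]}
    - {"delta_pos":[0,0,0],"twist":[0,0,0]}
    - {"delta_pos":[0,0,0],"twist":[0,0,0]}
    - {"delta_pos":[0,0,0],"twist":[0,0,0]}

```text
t: 25.1
position: [0.5043, -0.0055, 0.2473]
orientation: [[-0.974, 0.225, -0.002], [0.225, 0.974, -0.0], [0.002, -0.001, -1.0]]
force: [-0.1, 0.3, -7.0]
finger_gap: 0.672
```

Emit:
apply_moves:
  increments:
    - {"delta_pos":[0,0,0],"twist":[0,0,0]}
    - {"delta_pos":[0,0,0],"twist":[0,0,0]}
    - {"delta_pos":[0,0,0],"twist":[0,0,0]}
    - {"delta_pos":[0,0,0],"twist":[0,0,0]}

```text
t: 25.6
position: [0.5049, -0.0055, 0.2483]
orientation: [[-0.974, 0.225, 0.0], [0.225, 0.974, 0.0], [-0.0, 0.0, -1.0]]
force: [-0.4, -0.2, -6.4]
finger_gap: 0.672
```

Run:
```python
from h import *
o=r.get_obs();print(o['t'],np.round(o['position'],4),np.round(o['orientation'],3).tolist(),np.round(o['force'],2),o['finger_gap'],np.abs(o['qvel']).max())
pics=[]
for c in('scene','side'):
    p,d,W=cloud(c);z=W[...,2]
    R=(d>0)&(W[...,0]>.3)&(W[...,0]<.85)&(abs(W[...,1])<.3)
    if c=='scene': pics.append(cv2.resize(p[120:280,180:420],None,fx=2.5,fy=2.5))
    else: pics.append(cv2.resize(p[140:300,240:400],None,fx=2.5,fy=2.5)[:,:200*1])
    q=W[R&(z>.09)&(z<.102)&(W[...,0]>.58)];print(c,'bar',len(q),cv2.minAreaRect((q[:,:2]*1000).astype(np.float32)))
    for n,(x,y) in dict(m=(.475,-.121),p=(.535,.111)).items():
        q=W[R&(np.hypot(W[...,0]-x,W[...,1]-y)<.04)&(z>.03)&(z<.09)];print(n,len(q),q.mean(0).round(3),np.percentile(q[:,2],97).round(4))
    q=W[R&(np.hypot(W[...,0]-.505,W[...,1]+.004)<.04)&(z>.1)&(p.min(2)>95)];print('held',len(q),np.percentile(q[:,2],[0,1,5,50]).round(3) if len(q) else 0)
save(np.hstack(pics),'fin.png')
```

```text
25.6 [ 0.5049 -0.0055  0.2483] [[-0.974, 0.225, 0.0], [0.225, 0.974, 0.0], [-0.0, 0.0, -1.0]] [-0.38 -0.21 -6.4 ] 0.6716688309288807 0.002114184009656497
scene bar 934 ((623.6309814453125, -33.559844970703125), (419.0056457519531, 31.636241912841797), 77.6443099975586)
m 484 [ 0.484 -0.133  0.066] 0.0835
p 380 [0.542 0.099 0.068] 0.084
held 709 [0.214 0.216 0.221 0.266]
side bar 526 ((622.7572631835938, -29.562728881835938), (422.292724609375, 27.083080291748047), 77.14156341552734)
m 298 [ 0.474 -0.108  0.066] 0.0852
p 372 [0.535 0.123 0.067] 0.0848
held 276 [0.211 0.213 0.217 0.245]
```

View pics/fin.png

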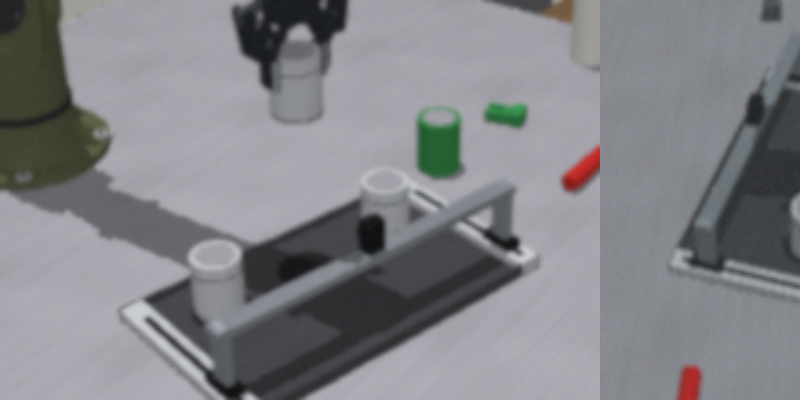

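The picture shows the tin held upright at (297,85), its underside about 0.21 m up. The other two stand in their places at (217,280) and (385,200), the bar is fully back, and the green tin is untouched.

```bash
python3 -c "
from plant import r
print(r.hand_in())"
```

```text
the job is handed in; nothing more can be done
None
```

The job is done and handed in at about 25.6 s. The gripper is holding the heaviest tin, the middle one, with its underside about 21 cm above the bench.

- **Lock:** I gripped its block and slid it back until it stopped moving while the push rose to 17 N. The last pictures still show the bar at the end stop, about 0.118–0.119 m of travel as measured by camera.
- **Hefting:** the middle tin weighed about 7.3 N, the one on the robot's right about 4.4 N and the one on the left about 1.9 N. The final hold read 6.4–7.0 N, a little lower than the first reading but still well above the others.
- **Other tins:** both stand upright in their places, within about 2 mm of where they started. The right-hand one measures about 4–5 mm from its pad's estimated centre, but my estimate of the tray origin is only good to about 2 mm.
- **Last checks:** the held tin was upright and the arm was still. The green look-alike and the plug look untouched. I did not re-measure the fuse box, relay and driver, but the arm never went near them.

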